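# Open the board tester and hold its sprung carriage at the index clip

## Task

I want to change the board in the small grey tester: fold its blue front flap down flat towards you first, then take the carriage by its handle and draw it straight out against its spring until the white pointer stands at the red index clip. Keep holding the handle there, with the flap still down: finish while holding, do not let go, and never let the carriage snap back in. Leave the loose things around the tester where they are.

Things in the scene. Friction and masses are not known exactly. Their poses are not given: they have to be found in the camera images.
- tester: Grey board tester screwed to the worktop, 190 (x) x 150 (y) x 70 mm high. Origin at its underside, 105 mm behind its front; -x is its front (to the robot), its yaw varies. Its front 113 mm (x -105 to 8 mm, between the walls) are open above: the hand well with the handle. Behind that a clear window covers it, frame top 74 mm high. Small screw ears stick out 20 mm at its sides.
- flap (a joint): Blue flap across the front, hinged at its lower edge, on a friction hinge (0.12 N m: stays where it is put). 0 = upright, 1.57 = flat on the worktop towards -x; starts 0 to 0.3 ajar. 146 mm wide, 5 mm thick, 66 mm tall from the hinge; a middle tab, 60 mm wide, reaches 99 mm from the hinge and ends in a round black edge 8 mm thick. No latch.
- flap_hinge (a point): Middle of the flap's hinge axis, which runs along the tester's y; 107 mm in front of the tester's origin and 6 mm above the worktop. Its axes are the tester's.
- flap_pull (a point): Middle of the round black edge on top of the flap's tab, 95 mm from the hinge axis; moves with the flap. With the flap upright it stands 101 mm above the worktop, clear above everything else of the tester; its inner side faces the hand well.
- carriage (a joint): Travel of the sprung carriage in m: 0 = fully in (board against the contacts), grows as it is pulled out to the tester's -x, end stop at 0.095. The spring pulls it back in with about 3.6 N at 0 and 80 N/m more (7.5 to 10 N at the clip).
- handle: Upright steel bow handle at the front of the carriage, with a black grip sleeve on its level bar, moving with the carriage. Origin on its middle plane at worktop height; axes as the tester's. The bar runs along the tester's y, 48 mm of it sleeved, 12 mm thick; legs at y = +-36 mm.
- handle_grip (a point): Middle of the handle's sleeved bar, 55 mm above the worktop; with the carriage in, 62 mm in front of the tester's origin. Grip from above, fingers closing along the tester's x. Free: 35 mm below the bar's middle, 40 mm in front of it to the upright flap, 70 mm behind it to the window frame. Opening the fingers 45 mm is plenty.
- pointer_tip (a point): Tip of the white pointer on the carriage, which moves along the aluminium scale rail on top of the tester's left (+y) wall, 76 mm above the worktop.
- index_clip: Red clip, 10 mm wide along the rail, fixed on the scale rail beside the pointer's path, 4 mm high above the rail top (72.5 mm above the worktop). Origin at its middle at rail height; axes as the tester's. The pointer is at the clip when its tip's x in this frame is within the clip's width (+-5 mm). That takes 50 to 80 mm of travel, differently each time.
- spare_board: Loose blue circuit board, 35 x 50 x 11 mm, origin at the centre of its underside. Leave alone.
- driver: Loose amber-handled screwdriver, 21 x 150 x 22 mm, lying. Leave alone.
- solder: Blue solder reel, 45 mm across, 28 mm high, standing flat. Leave alone.
- flux: White flux bottle with a pointed cap, 40 mm across, 97 mm high. Leave alone.
- tweezers: Steel tweezers, 18 x 135 x 8 mm, lying. Leave alone.
- clamp_meter: Grey and orange clamp meter, 62 x 140 x 33 mm, lying. Leave alone.

How it is judged:
On the way, in this order (a step that is already met when the one before it is completed fails the run):
1. the front flap is folded down flat while the carriage is still in (value of joint flap above 1.42 rad and value of joint carriage below 0.012 m), for 0.2 s.
2. the carriage is held out by its handle with the pointer at the red clip, the flap down (x of pointer_tip in the frame of index_clip between -0.005 and 0.005 m and value of joint flap above 1.42 rad and contact force between the fingers and handle above 3 N), for 0.5 s.
At the end, for the whole second after the job is handed in: The fingers still hold the carriage's handle (at least 3 N) at rest with the white pointer's tip within the width of the red clip (+-5 mm of its middle), the flap lies flat (over 1.42 rad), and every loose thing is within 20 mm of where it was (all of step 2 and velocity of joint carriage between -0.02 and 0.02 m/s and distance of each of spare_board, driver, solder, flux, tweezers, clamp_meter from where it was at the start of the episode below 0.02 m); the arm keeps its last pose, push and grip.
It fails at once if the carriage is pulled out against the flap before the flap is down (value of joint carriage above 0.025 m and value of joint flap below 1.3 rad).
It fails at once if the carriage snaps back in (over 0.4 m/s) (velocity of joint carriage below -0.4 m/s).
It fails at once if a loose thing beside the tester is knocked or moved (over 20 mm) (distance of any of spare_board, driver, solder, flux, tweezers, clamp_meter from where it was at the start of the episode above 0.02 m).
It also fails if it takes over 45 s, if anything falls off the work surface, if the arm or the gripper's body presses on something with over 40 N, if the wrist force passes 120 N, or if a joint passes its speed limit or range.

## Robot

A 6-joint arm with a two-finger parallel gripper is mounted at the origin on a cart in front of the work surface, level with it; the furniture and walls round the work are solid. World frame = base frame: x ahead of the robot, y to its left, z up, the work surface at z = 0. Lengths are in m, angles in rad, forces in N, time in s.
With the tool pointing down it reaches from about 0.375 to 0.9 m from the base axis. Payload 3.1 kg.
Tool frame: the origin (TCP) lies between the finger pads; the fingertips stand 25 mm ahead of it and the grasp point (between the pads) lies 6 mm ahead of it; y points along the fingers, x is the direction in which the jaws open and shut, and the axes are right-handed (so a half turn about y gives the same grasp; the last joint's range is limited). The gripper opens to 87 mm and grips with 3 to 60 N. Pads are 19 mm wide; open, the fingers measure 117 mm over their backs; the gripper's body (75 mm by 190 mm) begins 51 mm behind the grasp point.
Start: joints at [-1.438, 0.527, 1.433, -0, 1.181, -0.178], TCP at [0.191, -0.595, 0.248] pointing down, gripper open.
Joint ranges: [-3.08, 3.08], [-0.75, 2.2], [0.22, 2.44], [-1.43, 4.57], [0, 2.65], [-2.85, 2.85]. Speed limits (rad/s): [2.79, 2.79, 3.14, 3.14, 3.14, 3.14].

## Interface

Orientations are given as a unit quaternion [x, y, z, w].
In Python, from rig import robot gives the robot as it stands.
- The arm moves only by the tool carry_out, never from a script. Its argument "moves" is a list of rows, each a list of 7 numbers: the opening, from 0 (shut) to 1 (fully open), then the shift along the tool's x, y, z in cm, then the turn, a rotation vector about the tool's x, y, z in rad. In form: [[grip, x, y, z, rx, ry, rz], ...]. A call has 1 to 20 rows; each row is the pose to reach, as a shift and turn from the pose commanded when the call began, along the tool's axes at that moment; what a row does not reach only later rows make up. A row lasts 1/10 s, in which the tool goes at most 50 mm and 8.59 degrees, less where a joint would pass 70% of its speed; a pose out of reach is approached as far as the arm can. A call with a gripper value outside its range is refused whole. The fingers move at their own pace and stop on an object; "force" is the grip in N (left out, the last holds). Time passes only in rows, so rows that repeat a pose let the fingers close. It gives the time, the measured TCP pose, the force and the opening at its end, in the units of the state.
- robot.get_obs(): the state, without advancing time (a new reading comes with each control period).
- robot.camera(name): name is "scene" or "top" or "wrist"; returns the picture (420x560x3 uint8, red, green, blue); there is no depth.
- robot.camera_params(name): a dict with "fx", "fy", "cx", "cy" (pixels), "k1" (the pictures are not rectified: a ray, as slopes to the right and down, at radius r is drawn at 1 + k1 r^2 times it, then the intrinsics apply), "extrinsics" (4x4, takes a point from camera to world coordinates); the wrist camera has in their place "mount" (4x4, takes a point from camera to tool coordinates, whose origin is the TCP and whose axes are the tool frame's). Camera axes: x right, y down, z forward; pixel columns grow to the right and rows downward; lengths in m; the calibration is good to about 2 mm. A picture is of the moment at which its call begins: read the wrist's pose just before it. camera_params takes no time and is no camera call.
- robot.hand_in(): hands the job in, once; it reports no verdict.
The state is a dict: "time": time; "q": joint angles; "joint_velocities": joint speeds; "joint_torque": joint torques, N m; "position": TCP position; "tool_rot": TCP orientation; "ft_force": force on the tool from outside, world axes, zero at the start; "moment": the same for the moment, N m; "grip_width": finger opening in m.
Only numpy, scipy, OpenCV 4.12 (cv2) and the standard library are available. Lean on these libraries where they do the work, as an engineer would, in place of code of your own. Each camera call takes 0.05 s, during which the arm holds its last target.

## Working session

There is one attempt and no reset: what is moved stays moved. The work goes in short steps, Python scripts to look and compute and a tool call to move; the robot and the scene stay as the last step left them, time stands still between calls to the robot, and variables do not carry over. Pictures are saved under pics/ and viewed, and the job is handed in when it is done.

Besides the shell and the picture viewer there is one more tool, called after "Call:" as name(argument=value, ...), one argument or row to a line, values as JSON. carry_out: Moves the arm, as the interface text tells. Its arguments: {"type":"object","properties":{"moves":{"type":"array"},"force":{"type":"number"}},"required":["moves"]}

```bash
ls; mkdir -p pics
python3 - <<'E'
from rig import robot
import cv2
print(robot.get_obs())
for n in ("scene","top"):
    p=robot.camera_params(n);print(n,p)
    cv2.imwrite(f"pics/{n}0.png",robot.camera(n)[:,:,::-1])
print(robot.camera_params("wrist"))
E
```

```text
pics
{'time': 0.0, 'q': array([-1.43853714e+00,  5.28432326e-01,  1.43388859e+00, -2.40156885e-05,
        1.18136243e+00, -1.78537311e-01]), 'joint_velocities': array([-0.00088173,  0.00020979, -0.00073291,  0.00237512,  0.00031007,
       -0.00033489]), 'joint_torque': array([-2.90528851e-04, -4.40041351e+01, -1.76591778e+01,  6.31905673e-02,
        5.82204515e-02, -1.74255647e-04]), 'position': array([ 0.19104651, -0.59438766,  0.24659671]), 'tool_rot': array([-0.57083415,  0.41710149, -0.41606925,  0.57189256]), 'ft_force': array([-0.27112949,  0.06345826, -0.69629948]), 'moment': array([-0.04407282, -0.0338986 ,  0.01304594]), 'grip_width': 0.08694987091958281}
scene {'fx': 387.4389784328504, 'fy': 387.4389784328504, 'cx': 281.2997927993337, 'cy': 199.46901535678626, 'k1': -0.09761485806920979, 'extrinsics': array([[-0.50511156, -0.45966558,  0.73045866, -0.46175075],
       [-0.86302065,  0.27646089, -0.42280579,  0.54802167],
       [-0.00759398, -0.843965  , -0.53634448,  0.81213669],
       [ 0.        ,  0.        ,  0.        ,  1.        ]])}
top {'fx': 480.0212735551961, 'fy': 480.0212735551961, 'cx': 277.3775193975178, 'cy': 210.15085364752755, 'k1': 0.05135115624192611, 'extrinsics': array([[ 0.06700292, -0.9755113 ,  0.20949535,  0.22349739],
       [-0.99774508, -0.06468422,  0.01790803, -0.0370507 ],
       [-0.00391844, -0.21022285, -0.97764564,  1.44575334],
       [ 0.        ,  0.        ,  0.        ,  1.        ]])}
{'fx': 289.4336960231232, 'fy': 289.4336960231232, 'cx': 278.506385162035, 'cy': 210.4206474411674, 'k1': -0.04092193617031953, 'mount': array([[ 9.99999633e-01, -7.50142442e-04, -4.13640446e-04,
        -7.85545288e-05],
       [ 2.13303968e-04, -2.49610354e-01,  9.68346336e-01,
        -1.37482765e-01],
       [-8.29646623e-04, -9.68346069e-01, -2.49610102e-01,
         6.75457724e-02],
       [ 0.00000000e+00,  0.00000000e+00,  0.00000000e+00,
         1.00000000e+00]])}
```

View pics/scene0.png

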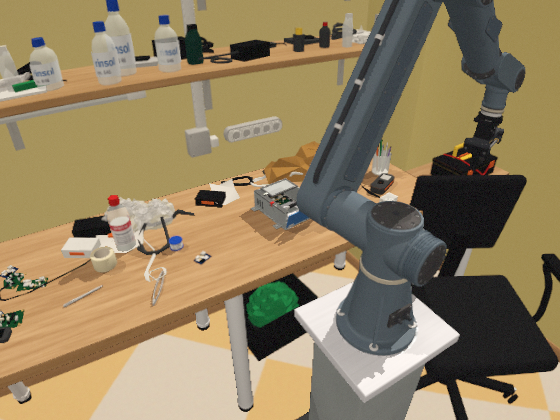

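View pics/top0.png

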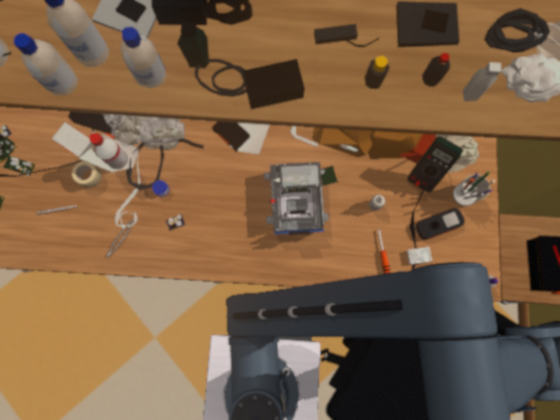

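```bash
cat > h.py <<'E'
import numpy as np, cv2
from scipy.spatial.transform import Rotation as R
from rig import robot
def ray(n,u,v,T=None):
    p=robot.camera_params(n)
    K=np.array([[p['fx'],0,p['cx']],[0,p['fy'],p['cy']],[0,0,1]])
    a=np.array([[[u,v]]],float)
    s=cv2.undistortPointsIter(a,K,np.array([p['k1'],0,0,0,0.]),None,None,(3,50,1e-10))[0,0]
    E=p['extrinsics'] if n!='wrist' else T@p['mount']
    return E[:3,3],E[:3,:3]@np.array([s[0],s[1],1])
def onz(n,u,v,z,T=None):
    o,d=ray(n,u,v,T); return o+d*(z-o[2])/d[2]
def proj(n,P,T=None):
    p=robot.camera_params(n)
    E=p['extrinsics'] if n!='wrist' else T@p['mount']
    c=np.linalg.inv(E)@np.append(P,1)
    s=c[:2]/c[2]; s=s*(1+p['k1']*(s@s))
    return np.array([p['fx']*s[0]+p['cx'],p['fy']*s[1]+p['cy']])
def tcp(o=None):
    o=o or robot.get_obs(); T=np.eye(4);T[:3,:3]=R.from_quat(o['tool_rot']).as_matrix();T[:3,3]=o['position'];return T
def crop(img,x0,y0,x1,y1,s,name):
    cv2.imwrite(name,cv2.resize(img[y0:y1,x0:x1],None,fx=s,fy=s,interpolation=cv2.INTER_CUBIC))
E
python3 - <<'E'
from h import *
t=cv2.imread('pics/top0.png');s=cv2.imread('pics/scene0.png')
crop(t,250,140,350,260,5,'pics/t1.png'); crop(s,230,150,350,250,6,'pics/s1.png'); crop(t,100,110,500,310,2,'pics/t2.png')
E
```

```text
(no output)
```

View pics/t1.png

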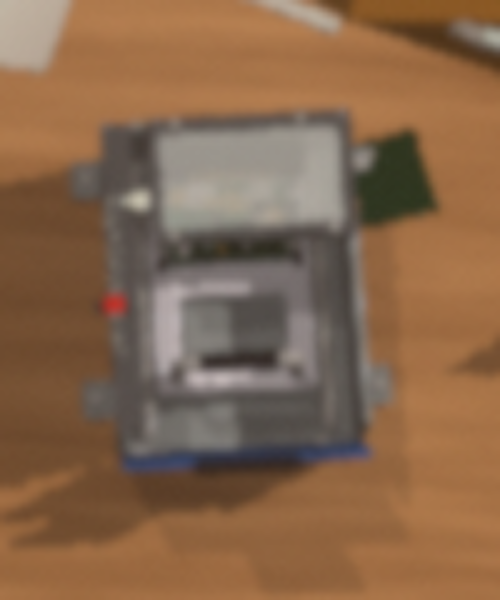

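View pics/s1.png

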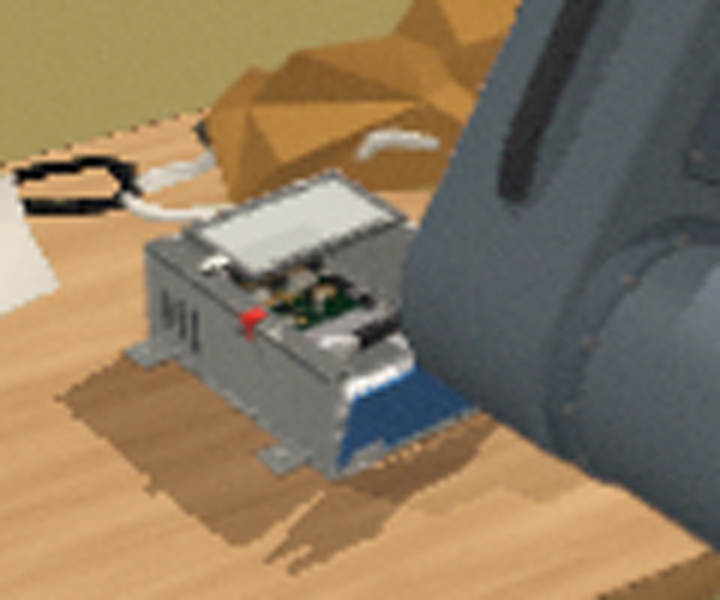

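View pics/t2.png

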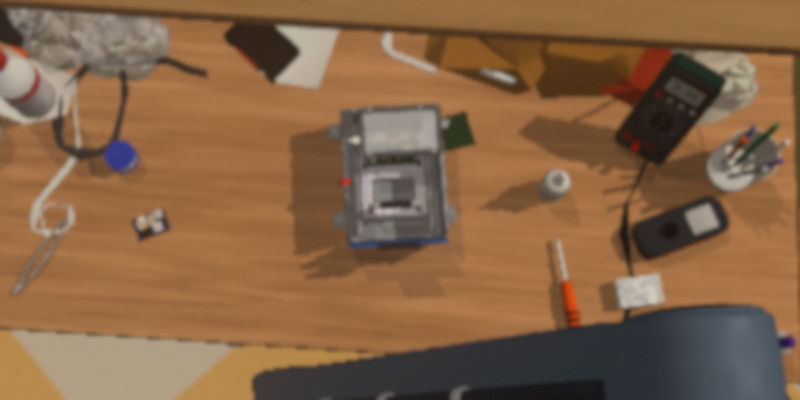

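Run:
```python
from h import *
f=lambda u,v,z:onz('top',250+(u+.5)/5-.5,140+(v+.5)/5-.5,z).round(4)
for n,u,v,z in [('FL',125,455,.07),('BL',105,127,.07),('BR',347,113,.07),('FR',368,445,.07),('clip',114,305,.076),('ptr',120,200,.076),('sleeveback',240,330,.055),('flapL',125,467,.06),('flapR',368,453,.06),('tab',280,462,.101),('wL',110,200,.07),('wR',352,190,.07),('sleeve',240,360,.055)]:
    print(n,f(u,v,z))
for n,u,v in [('driver',385,272),('flux',378,208),('clampm',440,223),('solder',160,190),('tweez',118,240),('board?',330,176),('board2',176,222)]:
    print(n,onz('top',u,v,0.01).round(3))
```

```text
FL [ 0.4571 -0.0079  0.07  ]
BL [0.6548 0.0176 0.07  ]
BR [ 0.673  -0.1263  0.07  ]
FR [ 0.4724 -0.1483  0.07  ]
clip [0.5446 0.0045 0.076 ]
ptr [0.6085 0.0054 0.076 ]
sleeveback [ 0.5393 -0.0706  0.055 ]
flapL [ 0.4518 -0.0081  0.06  ]
flapR [ 0.4695 -0.1494  0.06  ]
tab [ 0.4537 -0.0965  0.101 ]
wL [0.6098 0.0115 0.07  ]
wR [ 0.6254 -0.1316  0.07  ]
sleeve [ 0.5211 -0.0716  0.055 ]
driver [ 0.365 -0.342  0.01 ]
flux [ 0.558 -0.317  0.01 ]
clampm [ 0.524 -0.503  0.01 ]
solder [0.571 0.354 0.01 ]
tweez [0.408 0.461 0.01 ]
board? [ 0.65  -0.166  0.01 ]
board2 [0.474 0.294 0.01 ]
```

```bash
cat >> h.py <<'E'
def tgt_R(yaw,jaw): # tool y down; jaw: angle of tool x in tester frame
    a=yaw+jaw; x=np.array([np.cos(a),np.sin(a),0]); y=np.array([0,0,-1.]); return np.stack([x,y,np.cross(x,y)],1)
def delta(Rt,p,T):
    # row numbers from commanded pose T
    return np.r_[100*T[:3,:3].T@(np.array(p)-T[:3,3]), R.from_matrix(T[:3,:3].T@Rt).as_rotvec()]
E
python3 - <<'E'
from h import *
T=tcp();print(T.round(3))
for j in (0,np.pi/2,-np.pi/2,np.pi): print(j,delta(tgt_R(.12,j),[.47,-.075,.25],T).round(3))
for v in (275,280,285): print(onz('top',300,v,0).round(3))
E
```

```text
[[ 0.306 -0.     0.952  0.191]
 [-0.952  0.002  0.306 -0.594]
 [-0.002 -1.     0.     0.247]
 [ 0.     0.     0.     1.   ]]
0 [-4.0925e+01 -2.3900e-01  4.2443e+01 -2.0000e-03 -1.3800e+00 -1.0000e-03]
1.5707963267948966 [-4.0925e+01 -2.3900e-01  4.2443e+01 -3.0000e-03 -2.9510e+00  0.0000e+00]
-1.5707963267948966 [-4.0925e+01 -2.3900e-01  4.2443e+01 -0.0000e+00  1.9100e-01 -2.0000e-03]
3.141592653589793 [-4.0925e+01 -2.3900e-01  4.2443e+01  1.0000e-03  1.7620e+00 -2.0000e-03]
[ 0.34  -0.091  0.   ]
[ 0.325 -0.092  0.   ]
[ 0.31  -0.093  0.   ]
```

Run:
```python
from h import *
T=tcp()
print(delta(tgt_R(.12,-np.pi/2),[.49,-.07,.26],T).round(3))
```

```text
[-4.0791e+01 -1.2390e+00  4.4500e+01 -0.0000e+00  1.9100e-01 -2.0000e-03]
```

Call:
carry_out(
  moves=[
    [0,-3,-0.6,3,0,0.01,0],
    [0,-6,-1.2,6.5,0,0.02,0],
    [0,-9,-1.2,9.8,0,0.04,0],
    [0,-12,-1.2,13.1,0,0.05,0],
    [0,-15,-1.2,16.4,0,0.06,0],
    [0,-18,-1.2,19.6,0,0.08,0],
    [0,-21,-1.2,22.9,0,0.1,0],
    [0,-24,-1.2,26.2,0,0.11,0],
    [0,-27,-1.2,29.5,0,0.12,0],
    [0,-30,-1.2,32.7,0,0.14,0],
    [0,-33,-1.2,36,0,0.15,0],
    [0,-36,-1.2,39.3,0,0.17,0],
    [0,-39,-1.2,42.5,0,0.18,0],
    [0,-40.8,-1.2,44.5,0,0.191,0],
    [0,-40.8,-1.2,44.5,0,0.191,0],
    [0,-40.8,-1.2,44.5,0,0.191,0],
    [0,-40.8,-1.2,44.5,0,0.191,0],
    [0,-40.8,-1.2,44.5,0,0.191,0],
  ],
  force=20,
)

```text
time: 1.9
position: [0.4895, -0.0715, 0.2594]
tool_rot: [0.529, -0.47, 0.469, -0.528]
ft_force: [-0.4, -0.1, 0.2]
grip_width: 0.0005
```

Run:
```python
from h import *
o=robot.get_obs();T=tcp(o);np.save('T1.npy',T);print(T.round(4),o['q'].round(3),o['ft_force'].round(2),o['time'])
cv2.imwrite('pics/w1.png',robot.camera('wrist')[:,:,::-1])
```

```text
[[ 1.177e-01 -6.000e-04  9.930e-01  4.895e-01]
 [-9.930e-01 -0.000e+00  1.177e-01 -7.150e-02]
 [-0.000e+00 -1.000e+00 -6.000e-04  2.594e-01]
 [ 0.000e+00  0.000e+00  0.000e+00  1.000e+00]] [-0.371  0.337  1.738 -0.     1.067  1.082] [-0.43 -0.1   0.18] 1.9
```

View pics/w1.png

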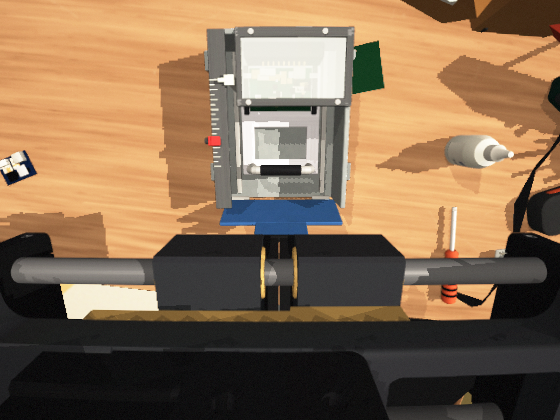

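Run:
```python
from h import *
w=cv2.imread('pics/w1.png')
crop(w,195,20,360,240,3,'pics/w1c.png')
```

```text
(no output)
```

View pics/w1c.png

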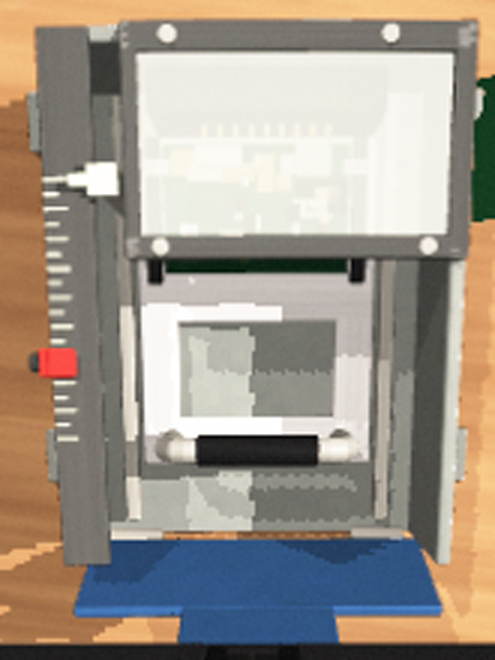

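Run:
```python
from h import *
T=np.load('T1.npy')
px=lambda u,v:(195+(u+.5)/3-.5,20+(v+.5)/3-.5)
f=lambda u,v,z:onz('wrist',*px(u,v),z,T)
P={}
for n,u,v,z in [('ptr',45,181,.076),('clip',59,362,.0765),('clipf',59,378,.0765),('clipb',59,347,.0765),('sleeve',257,450,.061),('slL',197,450,.055),('slR',318,450,.055),('wFL',65,563,.0725),('wBL',37,27,.0725),('wFLr',110,563,.0725),('wBR',475,25,.074),('frFL',127,257,.074),('frFR',465,257,.074),('wFRin',440,562,.07)]:
    P[n]=f(u,v,z);print(n,P[n].round(4))
d=P['ptr']-P['clip'];print(d, np.arctan2(d[1],d[0]))
a=P['slL']-P['slR'];print(np.linalg.norm(a),np.arctan2(-a[0],a[1]))
a=P['frFL']-P['frFR'];print(np.linalg.norm(a),np.arctan2(-a[0],a[1]))
# flap shoulder: 66mm from hinge ; model
yaw=.118; X=np.array([np.cos(yaw),np.sin(yaw),0]);Y=np.array([-X[1],X[0],0])
g=f(257,450,.0585); g[2]=0
org=g+.062*X; print('org',org)
for th in np.arange(0,.45,.05):
    q=[]
    for s,y in ((66,73),(66,-73),(66,30),(95,0)):
        p=org-.107*X+[0,0,.006]+s*1e-3*(-np.sin(th)*X+np.array([0,0,np.cos(th)]))+y*1e-3*Y
        u=proj('wrist',p,T); q.append(((u-[195,20]+.5)*3-.5).round(0))
    print(round(th,2),*q)
for nm,p in [('wallFL',(-.105,.075,.07)),('wallBL',(.085,.075,.07)),('wallBR',(.085,-.075,.07)),('wallFR',(-.105,-.075,.07)),('hinge',(-.107,.073,.006))]:
    u=proj('wrist',org+p[0]*X+p[1]*Y+[0,0,p[2]],T);print(nm,((u-[195,20]+.5)*3-.5).round(0))
```

```text
ptr [0.6045 0.0139 0.076 ]
clip [0.544  0.0048 0.0765]
clipf [0.5383 0.0045 0.0765]
clipb [0.5492 0.0052 0.0765]
sleeve [ 0.5191 -0.07    0.061 ]
slL [ 0.5157 -0.0468  0.055 ]
slR [ 0.5212 -0.094   0.055 ]
wFL [ 0.4686 -0.0014  0.0725]
wBL [0.6538 0.0209 0.0725]
wFLr [ 0.4707 -0.0187  0.0725]
wBR [ 0.6711 -0.1256  0.074 ]
frFL [ 0.5828 -0.0161  0.074 ]
frFR [ 0.597  -0.1348  0.074 ]
wFRin [ 0.4854 -0.1456  0.07  ]
[ 0.06052334  0.00909766 -0.0005    ] 0.1491994657161061
0.04752396556113761 0.11728405846774652
0.11947600469086449 0.11862352418468977
org [ 0.58036038 -0.06279074  0.        ]
0.0 [ 68. 571.] [446. 571.] [179. 571.] [258. 591.]
0.05 [ 69. 579.] [445. 579.] [180. 579.] [258. 604.]
0.1 [ 70. 587.] [445. 587.] [180. 587.] [258. 616.]
0.15 [ 70. 595.] [444. 595.] [180. 595.] [258. 628.]
0.2 [ 71. 602.] [443. 602.] [180. 602.] [258. 640.]
0.25 [ 72. 610.] [442. 609.] [181. 610.] [257. 651.]
0.3 [ 73. 617.] [441. 617.] [181. 617.] [257. 662.]
0.35 [ 74. 623.] [440. 623.] [182. 623.] [257. 672.]
0.4 [ 75. 630.] [439. 630.] [182. 630.] [257. 681.]
wallFL [ 64. 565.]
wallBL [37. 22.]
wallBR [478.  22.]
wallFR [450. 564.]
hinge [ 98. 535.]
```

Call:
carry_out(
  moves=[
    [0,0.2,4,0.4,0,0,0],
    [0,0.2,8,0.4,0,0,0],
    [0,0.2,12,0.4,0,0,0],
    [0,0.2,14.5,0.4,0,0,0],
    [0,0.2,15.4,0.4,0,0,0],
    [0,0.2,15.4,-0.7,0,0,0],
    [0,0.2,15.4,-1.9,0,0,0],
    [0,0.2,15.6,-2.6,0,0,0],
    [0,0.2,15.8,-3.3,0,0,0],
    [0,0.2,16.5,-4.7,0,0,0],
    [0,0.2,17.4,-5.8,0,0,0],
    [0,0.2,18.6,-6.8,0,0,0],
    [0,0.2,19.9,-7.5,0,0,0],
    [0,0.2,21.3,-8.0,0,0,0],
    [0,0.2,22.1,-8.1,0,0,0],
    [0,0.2,22.4,-8.1,0,0,0],
    [0,0.2,22.4,-8.1,0,0,0],
    [0,0.2,22.4,-8.1,0,0,0],
  ],
)

```text
time: 3.75
position: [0.4103, -0.0822, 0.0359]
tool_rot: [-0.529, 0.469, -0.469, 0.529]
ft_force: [1.2, -0.4, -0.3]
grip_width: 0.0003
```

Run:
```python
from h import *
o=robot.get_obs();T=tcp(o);print(T.round(4),o['ft_force'].round(2),o['time'])
w=robot.camera('wrist')[:,:,::-1]
cv2.imwrite('pics/w2.png',w); s=robot.camera('top')[:,:,::-1]
crop(s,230,140,370,260,5,'pics/s2.png')
```

```text
[[ 1.197e-01  9.000e-04  9.928e-01  4.103e-01]
 [-9.928e-01 -4.000e-04  1.197e-01 -8.220e-02]
 [ 5.000e-04 -1.000e+00  9.000e-04  3.590e-02]
 [ 0.000e+00  0.000e+00  0.000e+00  1.000e+00]] [ 1.24 -0.39 -0.28] 3.75
```

View pics/w2.png

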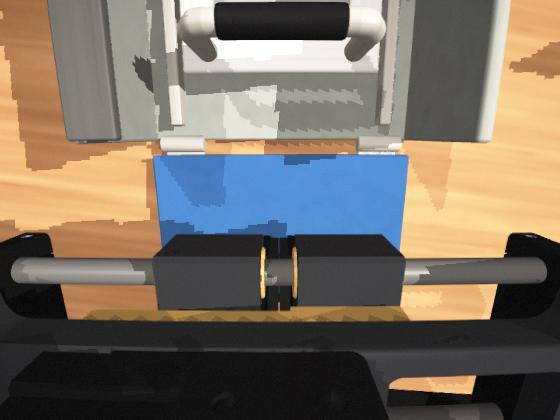

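View pics/s2.png

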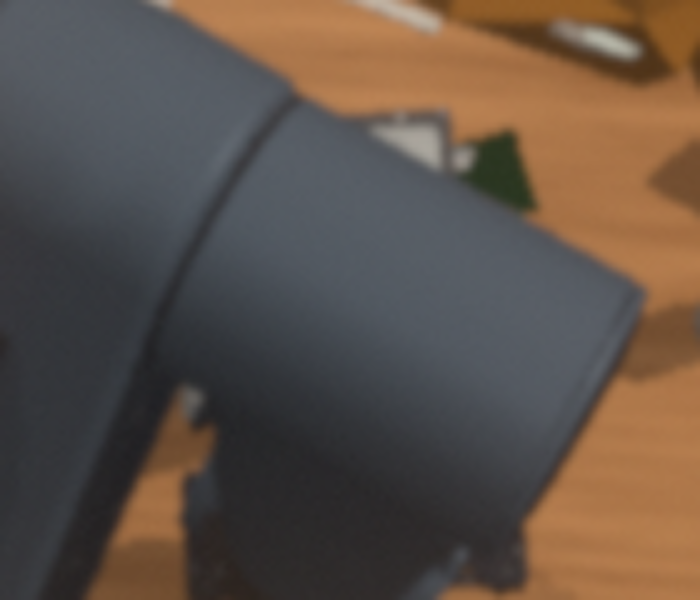

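Call:
carry_out(
  moves=[
    [0,0,0.2,0,0,0,0],
    [0,0,0.2,0,0,0,0],
    [0,0,0.2,0,0,0,0],
    [0,0,-4,0,0,0,0],
    [0,0,-8.5,0,0,0,0],
    [0.55,0,-13,1.5,0,-0.12,0],
    [0.55,0,-14,3,0,-0.26,0],
    [0.55,0,-14,4.5,0,-0.4,0],
    [0.55,0,-14,6,0,-0.54,0],
    [0.55,0,-14,7.5,0,-0.68,0],
    [0.55,0,-14,9,0,-0.82,0],
    [0.55,0,-14,10,0,-0.96,0],
    [0.55,0,-14,10.9,0,-1.1,0],
    [0.55,0,-14,10.9,0,-1.24,0],
    [0.55,0,-14,10.9,0,-1.38,0],
    [0.55,0,-14,10.9,0,-1.5,0],
    [0.55,0,-14,10.9,0,-1.571,0],
    [0.55,0,-14,10.9,0,-1.571,0],
    [0.55,0,-14,10.9,0,-1.571,0],
  ],
)

```text
time: 5.75
position: [0.5178, -0.069, 0.1753]
tool_rot: [-0.706, -0.042, 0.042, 0.706]
ft_force: [0.2, 0.2, -0.7]
grip_width: 0.0476
```

Run:
```python
from h import *
o=robot.get_obs();T=tcp(o);print(T.round(4),o['q'].round(2),o['ft_force'].round(2),o['time'],o['grip_width']);np.save('T3.npy',T)
w=robot.camera('wrist')[:,:,::-1]
cv2.imwrite('pics/w3.png',w)
yaw=.118; X=np.array([np.cos(yaw),np.sin(yaw),0])
print(delta(tgt_R(.118,0),np.array([.5804,-.0628,.061])-.062*X,T).round(3))
```

```text
[[ 9.930e-01 -6.000e-04 -1.182e-01  5.178e-01]
 [ 1.182e-01  2.000e-04  9.930e-01 -6.900e-02]
 [-6.000e-04 -1.000e+00  3.000e-04  1.753e-01]
 [ 0.000e+00  0.000e+00  0.000e+00  1.000e+00]] [-0.35  0.49  1.76  0.    0.89 -0.47] [ 0.19  0.21 -0.68] 5.75 0.047597280445685085
[ 9.5000e-02  1.1433e+01 -1.2400e-01 -0.0000e+00  0.0000e+00 -1.0000e-03]
```

View pics/w3.png

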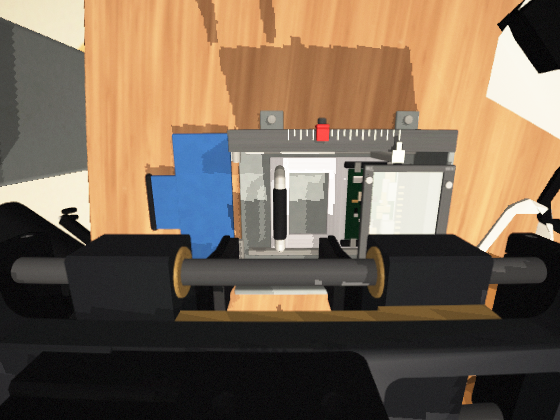

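Call:
carry_out(
  moves=[
    [0.55,0.1,4,-0.1,0,0,0],
    [0.55,0.1,8,-0.1,0,0,0],
    [0.55,0.1,10.4,-0.1,0,0,0],
    [0.55,0.1,11.4,-0.1,0,0,0],
    [0.55,0.1,11.4,-0.1,0,0,0],
    [0,0.1,11.4,-0.1,0,0,0],
    [0,0.1,11.4,-0.1,0,0,0],
    [0,0.1,11.4,-0.1,0,0,0],
    [0,0.1,11.4,-0.1,0,0,0],
    [0,0.1,11.4,-0.1,0,0,0],
    [0,0.1,11.4,-0.1,0,0,0],
    [0,0.1,11.4,-0.1,0,0,0],
  ],
  force=35,
)

```text
time: 7.0
position: [0.5189, -0.0701, 0.062]
tool_rot: [0.706, 0.042, -0.043, -0.706]
ft_force: [-2.2, -0.5, 5.7]
grip_width: 0.0113
```

Run:
```python
from h import *
o=robot.get_obs();T=tcp(o);print(T.round(4),o['ft_force'].round(2),o['time'],o['grip_width']);np.save('T4.npy',T)
w=robot.camera('wrist')[:,:,::-1]
cv2.imwrite('pics/w4.png',w)
```

```text
[[ 9.928e-01 -6.000e-04 -1.201e-01  5.189e-01]
 [ 1.201e-01 -2.000e-04  9.928e-01 -7.010e-02]
 [-6.000e-04 -1.000e+00 -1.000e-04  6.200e-02]
 [ 0.000e+00  0.000e+00  0.000e+00  1.000e+00]] [-2.15 -0.49  5.73] 7.0 0.011273370754849672
```

View pics/w4.png

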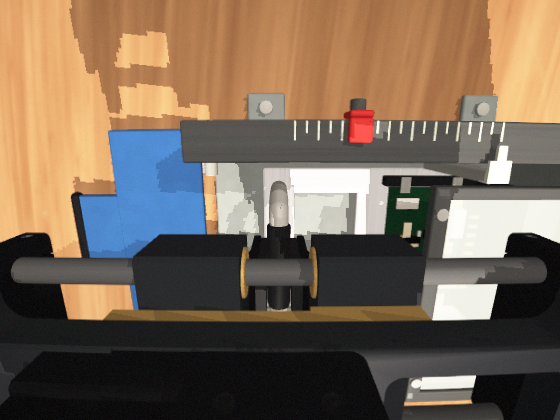

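Call:
carry_out(
  moves=[
    [0,-0.3,0,0,0,0,0],
    [0,-0.7,0,0,0,0,0],
    [0,-1.1,0,0,0,0,0],
    [0,-1.5,0,0,0,0,0],
    [0,-1.9,0,0,0,0,0],
    [0,-2.3,0,0,0,0,0],
    [0,-2.7,0,0,0,0,0],
    [0,-3.1,0,0,0,0,0],
    [0,-3.5,0,0,0,0,0],
    [0,-3.9,0,0,0,0,0],
    [0,-4.3,0,0,0,0,0],
    [0,-4.7,0,0,0,0,0],
    [0,-5.1,0,0,0,0,0],
    [0,-5.5,0,0,0,0,0],
    [0,-5.8,0,0,0,0,0],
    [0,-6.0,0,0,0,0,0],
    [0,-6.0,0,0,0,0,0],
  ],
)

```text
time: 8.75
position: [0.4628, -0.0771, 0.062]
tool_rot: [0.706, 0.044, -0.039, -0.705]
ft_force: [7.1, 7.5, 0.9]
grip_width: 0.0111
```

Run:
```python
from h import *
o=robot.get_obs();T=tcp(o);print(T.round(4),o['ft_force'].round(2),o['time'],o['grip_width']);np.save('T5.npy',T)
w=robot.camera('wrist')[:,:,::-1]
cv2.imwrite('pics/w5.png',w); crop(w,380,80,500,200,5,'pics/w5c.png')
w=cv2.imread('pics/w4.png');crop(w,330,80,530,200,4,'pics/w4c.png')
```

```text
[[ 9.930e-01  7.300e-03 -1.181e-01  4.628e-01]
 [ 1.181e-01 -9.000e-04  9.930e-01 -7.710e-02]
 [ 7.100e-03 -1.000e+00 -1.800e-03  6.200e-02]
 [ 0.000e+00  0.000e+00  0.000e+00  1.000e+00]] [7.11 7.49 0.89] 8.75 0.011105265299465615
```

View pics/w5.png

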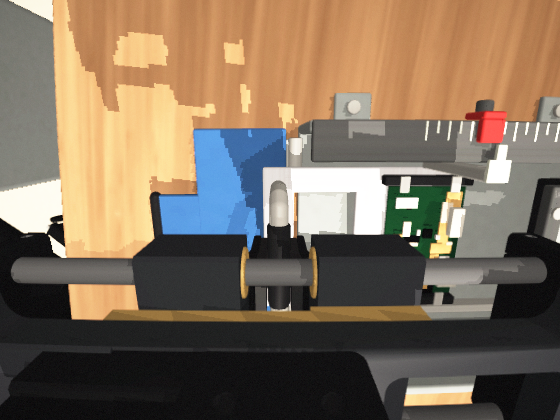

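View pics/w5c.png

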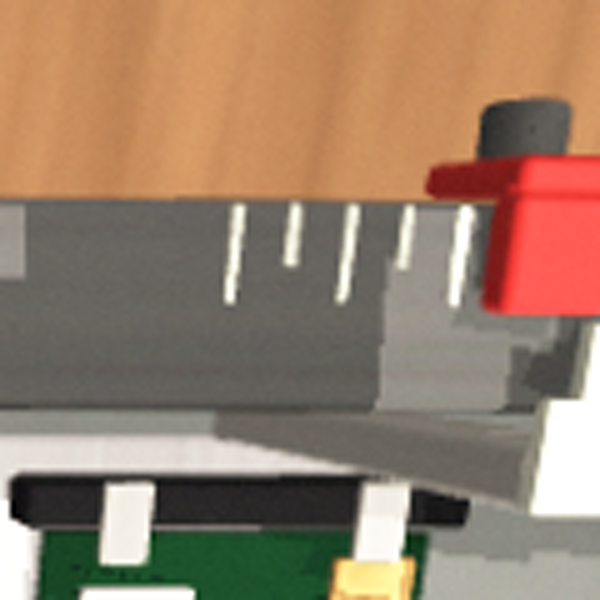

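View pics/w4c.png

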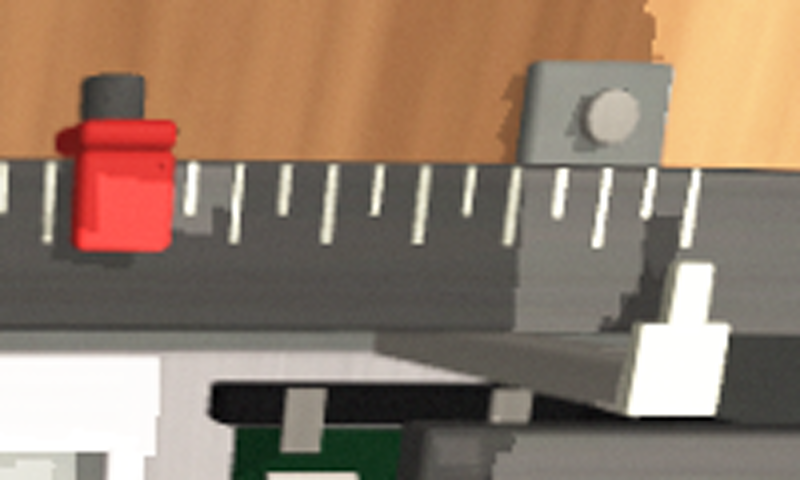

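Run:
```python
from h import *
w=cv2.imread('pics/w5.png');crop(w,440,80,560,200,6,'pics/w5d.png')
```

```text
(no output)
```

View pics/w5d.png

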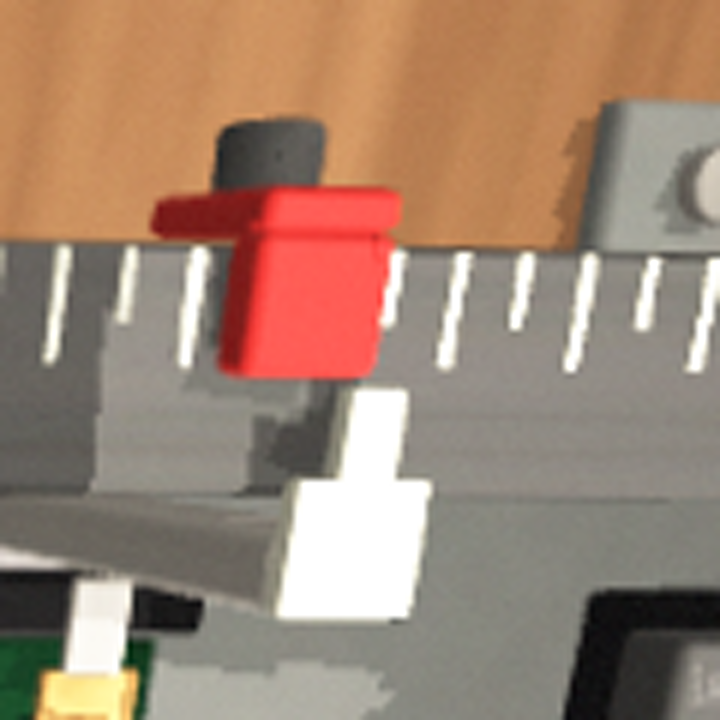

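Run:
```python
from h import *
X=np.array([np.cos(.118),np.sin(.118),0])
T=np.load('T5.npy')
f=lambda u,v,z:onz('wrist',440+(u+.5)/6-.5,80+(v+.5)/6-.5,z,T)@X
print(f(377,390,.076),f(247,372,.0765),f(378,374,.0765),f(268,240,.0765),f(395,240,.0765))
T=np.load('T4.npy')
f=lambda u,v,z:onz('wrist',330+(u+.5)/4-.5,80+(v+.5)/4-.5,z,T)@X
print(f(692,264,.076),f(78,247,.0765),f(168,247,.0765))
```

```text
0.5461221703756042 0.5357826134402481 0.5455993686444774 0.5358595195647153 0.5452081776382747
0.6022722549625417 0.5357192405741562 0.5451263268651735
```

Call:
carry_out(
  moves=[
    [0,-0.2,0,0,0,0,0],
    [0,-0.4,0,0,0,0,0],
    [0,-0.57,0,0,0,0,0],
    [0,-0.57,0,0,0,0,0],
    [0,-0.57,0,0,0,0,0],
    [0,-0.57,0,0,0,0,0],
    [0,-0.57,0,0,0,0,0],
    [0,-0.57,0,0,0,0,0],
  ],
)

```text
time: 9.6
position: [0.4575, -0.0778, 0.062]
tool_rot: [0.706, 0.045, -0.039, -0.705]
ft_force: [6.9, 8.0, 0.9]
grip_width: 0.0113
```

Run:
```python
from h import *
o=robot.get_obs();T=tcp(o);print(T.round(4),o['ft_force'].round(2),o['time'],o['grip_width']);np.save('T6.npy',T)
w=robot.camera('wrist')[:,:,::-1]
cv2.imwrite('pics/w6.png',w); crop(w,440,80,560,200,6,'pics/w6d.png')
```

```text
[[ 0.993   0.0076 -0.1181  0.4575]
 [ 0.1181 -0.0011  0.993  -0.0778]
 [ 0.0074 -1.     -0.002   0.062 ]
 [ 0.      0.      0.      1.    ]] [6.9  7.97 0.94] 9.6 0.011329380541077322
```

View pics/w6d.png

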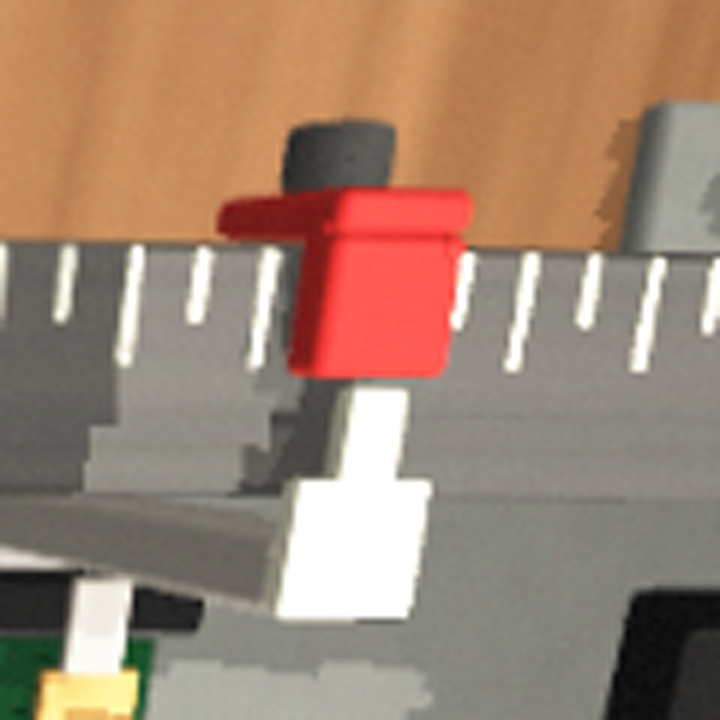

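View pics/w6.png

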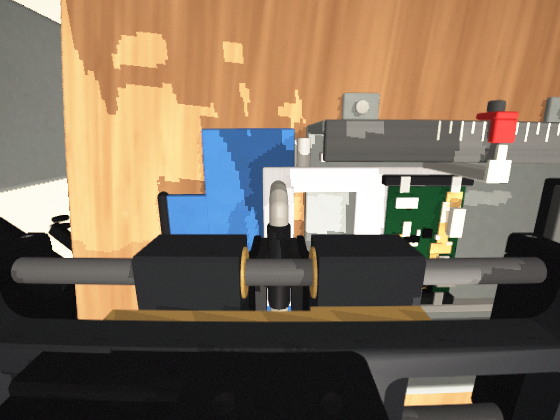

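Call:
carry_out(
  moves=[
    [0,0,0,0,0,0,0],
    [0,0,0,0,0,0,0],
    [0,0,0,0,0,0,0],
    [0,0,0,0,0,0,0],
    [0,0,0,0,0,0,0],
    [0,0,0,0,0,0,0],
    [0,0,0,0,0,0,0],
  ],
)

```text
time: 10.35
position: [0.4575, -0.0778, 0.062]
tool_rot: [0.706, 0.044, -0.039, -0.705]
ft_force: [7.6, 7.9, 1.0]
grip_width: 0.0113
```

Run:
```python
from h import *
w=robot.camera('wrist')[:,:,::-1]; t=robot.camera('top')[:,:,::-1]; o=robot.get_obs()
print(o['position'].round(4),o['ft_force'].round(1),o['grip_width'],abs(o['joint_velocities']).max())
print(np.abs(w.astype(int)-cv2.imread('pics/w6.png')).mean())
crop(t,100,110,500,310,2,'pics/t7.png')
```

```text
[ 0.4575 -0.0778  0.062 ] [7.5 7.4 2.1] 0.01138158927505505 0.002408626249287831
1.5885856009070294
```

View pics/t7.png

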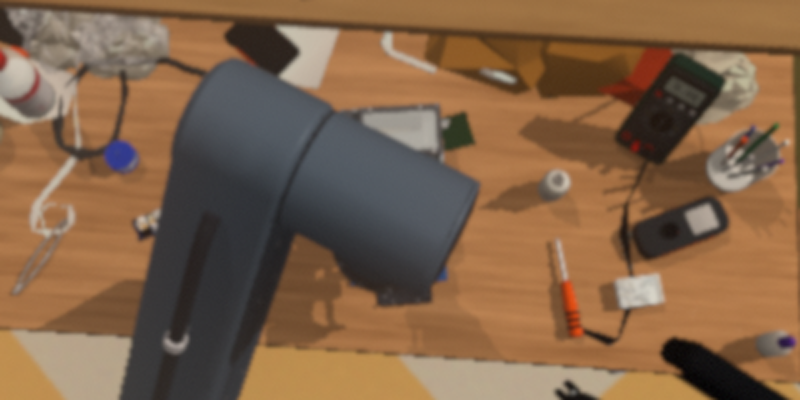

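Nothing around the tester has moved. The flap is down, the pointer is at the clip and the grip is steady, so I am handing in.

```bash
python3 -c "
from rig import robot
print(robot.hand_in())"
```

```text
the job is handed in; nothing more can be done
None
```

I folded the blue flap flat with the closed fingers. Then I gripped the handle from above at 35 N and drew the carriage out about 62 mm. I handed the job in at about 10.5 s, still holding the handle.

- **Pointer:** in the last wrist close-up its tip stands within about 1 mm of the middle of the red clip.
- **Grip:** the fingers stand at 11.3 mm on the 12 mm sleeve. The arm is at rest, with about 7.5 N along each of world x and y at the wrist.
- **Flap:** it looks flat in the last wrist view. I estimate about 1.54 rad or more from the height of the fingertips; I did not measure it separately.
- **Loose things:** those that can be seen in the last top picture are where they were. The arm partly covers one small board, and nothing was touched on the way.

No check failed. The sideways force of about 7.5 N, partly a slight misalignment of my pull with the carriage's travel, was more than the straight pull should need. It stayed well below the limit, so I left it.

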